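# Check a telescopic net handle at full length

### The arm

A 7-joint arm with a two-finger parallel gripper is mounted at the origin on the work surface. World frame = base frame: x ahead of the robot, y to its left, z up, the work surface at z = 0. Lengths are in m, angles in rad, forces in N, time in s.
With the tool pointing down it reaches from about 0.425 to 0.875 m from the base axis. Payload 4.7 kg.
Tool frame: the origin (TCP) lies at the very end of the fingers, on their centre line; the grasp point (between the pads) lies behind it (ctrl.tcp_to_grasp is the z of the grasp point in the tool frame, in m); z points along the fingers, y is the line along which they close (so a half turn about z gives the same grasp; the last joint's range is limited). The gripper opens to 87 mm and grips with 3 to 60 N. Pads are 19 mm wide; open, the fingers measure 117 mm over their backs; the gripper's body (75 mm by 190 mm) begins 51 mm behind the grasp point.
Start: joints at [-1.167, 0.321, -0.07, 1.45, 0.023, 1.371, -0.057], TCP at [0.247, 0.601, 0.223] pointing down, gripper open.
Joint ranges: [-2.86, 2.86], [-0.3, 2.09], [-1.38, 1.24], [0.06, 2.45], [-1.56, 4.7], [0.09, 2.05], [-2.69, 2.69]. Speed limits (rad/s): [2.57, 2.57, 3.14, 3.14, 3.14, 3.14, 3.14].

### API

Orientations are given as a rotation vector (axis times angle).
In Python, from bench import ctrl gives the robot as it stands.
- The arm moves only by the tool step_arm, never from a script. Its argument "targets" is a list of rows, each a list of 7 numbers: the shift along the world's x, y, z in cm, then the turn, a rotation vector about the world's x, y, z in degrees, then the opening, from 0 (shut) to 1 (fully open). A call has exactly 5 rows; each row shifts and turns the commanded pose from where the row before left it; what a row does not reach is not made up. A row lasts 1/12 s, in which the tool goes at most 41.7 mm and 7.16 degrees, less where a joint would pass 70% of its speed; a pose out of reach is approached as far as the arm can. A call with a gripper value outside its range is refused whole. The fingers move at their own pace and stop on an object; "force" is the grip in N (left out, the last holds). Time passes only in rows, so rows that do not move let the fingers close, or fill a call up. It gives the time, the measured TCP pose, the force, the opening and the grip force at its end, in the units of the state.
- ctrl.get_state(): the state, without advancing time (a new reading comes with each control period).
- ctrl.get_image(name): name is "scene" or "top" or "wrist"; returns (picture, depth): 480x640x3 uint8, red, green, blue; 480x640 float32, m along the optical axis (not along the pixel's ray), 0 where there is no reading.
- ctrl.camera_params(name): a dict with "intrinsics" (3x3 intrinsics, pixels), "distortion" ([k1, k2, p1, p2, k3] as OpenCV has them; the pictures are not rectified), "rvec" (rotation vector, rad) and "tvec" (3), from world to camera coordinates, as OpenCV has them; the wrist camera has in their place "hand_eye" (4x4, takes a point from camera to tool coordinates, whose origin is the TCP and whose axes are the flange's). Camera axes: x right, y down, z forward; pixel columns grow to the right and rows downward; lengths in m; the calibration is good to about 2 mm. A picture is of the moment at which its call begins: read the wrist's pose just before it. camera_params takes no time and is no camera call.
- ctrl.close_job(): hands the job in; it is judged then, once.
The state is a dict: "time": time; "joint_positions": joint angles; "qd": joint speeds; "joint_torque": joint torques, N m; "position": TCP position; "tool_rot": TCP orientation; "ft_force": force on the tool from outside, world axes, zero at the start; "torque": the same for the moment, N m; "grip_width": opening from 0.0 (shut) to 1.0 (fully open); "grip_force": force on a finger pad.
Only numpy, scipy, OpenCV 4.12 (cv2) and the standard library are available. Lean on these libraries where they do the work, as an engineer would, in place of code of your own. Each camera call takes 0.05 s, during which the arm holds its last target. There are 200 camera calls.

### The job

Take the wooden scraper block and use it to wipe the three bark chips off the steel plate onto the bench, never touching them with the fingers or arm, then set the scraper down on the bench, clear of the plate. Press the release button on the clamped telescopic net handle so that its rod springs out to the first stop, then take the grip on the rod's end, pull it all the way out to the second stop, and finish while still holding it there, as the rod goes back in if let go. Leave the jar, the log and the yellow tub alone.

Things in the scene. Friction and masses are not known exactly. Their poses are not given: they have to be found in the camera images.
- stand: fixed steel plate, 12 mm thick, x -90..90, y -215..195 mm, with the telescopic handle clamped along its y axis (28 mm tube, y 3 to 188 mm, axis 48 mm above the bench). Origin: on the bench under the handle's axis; z up; turned up to 0.25 rad. The rod comes out towards -y; retracted it ends at y = -32 mm
- lane (a point): centre of the plate's bare end, on its top face 12 mm above the bench (stand x 0, y -120 mm). The chips' centres lie within 35 mm of it in the stand's x and 51 mm in y; nothing else stands from 75 mm before it to 75 mm behind it along y
- rod (a joint): how far the rod is drawn out, m: 0 retracted and latched (start); about 0.03 first stop, where its spring brings it once the button is pressed; 0.112 second stop, a hard end. Slides towards the stand's -y. Latched until the button is pressed. Past the first stop a return spring (60 N/m, about 5 N at the second stop) pulls it back in
- grip: black grip on the rod's end, moving with the rod: block 22 mm wide (x) x 24 mm long (y, along the rod) x 26 mm high, then on its outer (-y) side a 36 mm disc flange, 7 mm thick. Origin: centre of the block, on the rod's axis, 48 mm above the bench; axes as the stand's. Pinch the 22 mm from above
- catch (a joint): travel of the release button, m: 0 up, 0.006 fully down; springs back up when left. Frees the rod at about 0.004 to 0.005. 1 N starts it, 4 N holds it fully down; press straight down
- button_top (a point): centre of the round aluminium release button's top, 20 mm diameter, on top of the tube near the mouth (stand x 0, y +50 mm), 73 mm above the bench when up; it stands 8 mm proud of its black housing, 30 x 34 mm
- scraper: wooden scraper block, about 160 g, standing on the bench left or right of the plate. Base 26 (x) x 150 (y) x 28 mm high; on it a handle 20 (x) x 90 mm (y), top at 72 mm. Origin: centre of the underside; z up. Grip across the 20 mm at about 50 mm height; the base's long side pushes the chips. At the start its y axis is within 0.5 rad of the world x line
- chip0: bark chip, a dark brown wooden piece 32 x 22 x 14 mm (x, y, z), 11 g, lying on the bare end of the steel plate at the start; origin: centre of its underside
- chip1: bark chip, a dark brown wooden piece 32 x 22 x 14 mm (x, y, z), 11 g, lying on the bare end of the steel plate at the start; origin: centre of its underside
- chip2: bark chip, a dark brown wooden piece 32 x 22 x 14 mm (x, y, z), 11 g, lying on the bare end of the steel plate at the start; origin: centre of its underside
- jar: bystander, to be left standing where it is. Jar of substrate, brown with white lid, 78 mm diameter, 100 mm high, on the other side of the plate from the scraper; origin: centre of its underside
- log: bystander, to be left standing where it is. Short log with bark, 72 mm diameter, 70 mm high, beyond and to the left; origin: centre of its underside
- tub: bystander, to be left standing where it is. Open yellow tub 90 x 110 x 50 mm, beyond and to the right; origin: centre of its underside
Mind the look-alikes: they are no part of the job. Leave any blue or turquoise look-alike of the chip1 alone.

How it is judged:
On the way, in this order (a step that is already met when the one before it is completed fails the run):
1. all three chips are off the plate ((x of chip0 in the frame of stand above 0.09 m or x of chip0 in the frame of stand below -0.09 m or y of chip0 in the frame of stand below -0.215 m or y of chip0 in the frame of stand above 0.195 m) and (x of chip1 in the frame of stand above 0.09 m or x of chip1 in the frame of stand below -0.09 m or y of chip1 in the frame of stand below -0.215 m or y of chip1 in the frame of stand above 0.195 m) and (x of chip2 in the frame of stand above 0.09 m or x of chip2 in the frame of stand below -0.09 m or y of chip2 in the frame of stand below -0.215 m or y of chip2 in the frame of stand above 0.195 m)), for 0.2 s.
2. the rod has sprung out to its first stop (value of joint rod above 0.018 m), for 0.2 s.
At the end, for the whole second after the job is handed in: Rod within 6 mm of the second stop (value above 0.106 m) and at rest, fingers holding its grip with over 2 N; the chips on the bench, centres beyond the plate's edges; the scraper at rest on the bench (origin below 30 mm), touching neither plate nor grip (all of step 1 and value of joint rod above 0.106 m and contact force between the fingers and grip above 2 N and linear speed of grip below 0.01 m/s and height (world z) of each of chip0, chip1, chip2, scraper below 0.03 m and contact force between scraper and stand below 0.2 N and contact force between scraper and grip below 0.2 N and linear speed of scraper below 0.02 m/s); the arm keeps its last pose, push and grip.
It fails at once if the fingers or arm touch a chip (contact force between any of the fingers, the arm and chip0 above 0.5 N or contact force between any of the fingers, the arm and chip1 above 0.5 N or contact force between any of the fingers, the arm and chip2 above 0.5 N).
It fails at once if a bystander is moved by more than 30 mm or tipped (distance of any of jar, log, tub from where it was at the start of the episode above 0.03 m or angle between any of jar, log, tub's own z axis and vertical above 0.3 rad).
It also fails if it takes over 72 s, if anything falls off the work surface, if the arm or the gripper's body presses on something with over 40 N, if the wrist force passes 120 N, or if a joint passes its speed limit or range.

## Working session

There is one attempt and no reset: what is moved stays moved. The work goes in short steps, Python scripts to look and compute and a tool call to move; the robot and the scene stay as the last step left them, time stands still between calls to the robot, and variables do not carry over. Pictures are saved under pics/ and viewed, at most 10 in all, crops included, and the job is handed in when it is done.

Besides the shell and the picture viewer there is one more tool, called after ">>>" as name(argument=value, ...) on one line, values as JSON. step_arm: Moves the arm, as the interface text tells. Its arguments: {"type":"object","properties":{"targets":{"type":"array"},"force":{"type":"number"}},"required":["targets"]}

```bash
ls; mkdir -p pics; cat > h.py <<'E'
import numpy as np, cv2
from bench import ctrl
from scipy.spatial.transform import Rotation as R
def pose(name, st=None):
    p=ctrl.camera_params(name); K=np.array(p["intrinsics"]); d=np.array(p["distortion"])
    if name=="wrist":
        st=st or ctrl.get_state(); T=np.eye(4); T[:3,:3]=R.from_rotvec(st["tool_rot"]).as_matrix(); T[:3,3]=st["position"]
        T=T@np.array(p["hand_eye"]); return K,d,T[:3,:3],T[:3,3]
    Rm=cv2.Rodrigues(np.array(p["rvec"],float))[0]; return K,d,Rm.T,-Rm.T@np.array(p["tvec"],float).ravel()
def ray(cam,uv,z):
    K,d,Rw,c=cam; n=cv2.undistortPoints(np.array(uv,float).reshape(-1,1,2),K,d).reshape(-1,2)
    r=np.c_[n,np.ones(len(n))]@Rw.T; return c+r*((z-c[2])/r[:,2])[:,None]
def cloud(cam,D):
    K,d,Rw,c=cam; v,u=np.mgrid[:480,:640]; n=cv2.undistortPoints(np.stack([u,v],-1).reshape(-1,1,2).astype(float),K,d).reshape(-1,2)
    r=np.c_[n,np.ones(len(n))]*D.reshape(-1,1); return (r@Rw.T+c).reshape(480,640,3)
E
python3 - <<'E'
from h import *
print(ctrl.get_state(), ctrl.tcp_to_grasp)
for n in("top","scene"):
    im,D=ctrl.get_image(n); np.savez(n+".npz",im=im,D=D); cv2.imwrite(f"pics/{n}0.png",im[:,:,::-1]); print(n,pose(n))
E
```

```text
pics
{'time': 0.0, 'joint_positions': array([-1.1668877 ,  0.32183264, -0.07008624,  1.45168074,  0.02262595,
        1.37078704, -0.05689753]), 'qd': array([-2.68816938e-03, -1.27646156e-03, -4.51961923e-05, -8.26275495e-04,
        1.74405683e-03, -4.97647508e-04,  8.20380405e-04]), 'joint_torque': array([ 1.11997970e-04, -4.91273975e+01, -4.04015249e-01, -3.12527668e+01,
       -6.38532895e-02,  4.40177252e-02,  1.76597218e-04]), 'position': array([0.24685107, 0.60070384, 0.22145239]), 'tool_rot': array([-6.08330518e-01, -3.08187532e+00,  2.99104622e-03]), 'ft_force': array([-0.31763752,  0.27563903,  0.00938008]), 'torque': array([0.05437248, 0.03674766, 0.0386165 ]), 'grip_force': 0.0, 'grip_width': 1.0014690587734885} -0.0187
top (array([[456.00417156,   0.        , 324.70445439],
       [  0.        , 456.00417156, 229.90070838],
       [  0.        ,   0.        ,   1.        ]]), array([-0.11617638,  0.        ,  0.        ,  0.        ,  0.        ]), array([[-0.01306967, -0.97524767,  0.22072872],
       [-0.99991291,  0.01315227, -0.00109553],
       [-0.00183467, -0.22072381, -0.97533463]]), array([ 0.27026971, -0.00617361,  1.14158615]))
scene (array([[547.21055492,   0.        , 314.09663299],
       [  0.        , 547.21055492, 242.86134538],
       [  0.        ,   0.        ,   1.        ]]), array([-0.06743047,  0.        ,  0.        ,  0.        ,  0.        ]), array([[ 0.67230234,  0.63535287, -0.37991617],
       [ 0.7402056 , -0.58406912,  0.33310499],
       [-0.01025809, -0.50516334, -0.86296279]]), array([ 0.88985882, -0.35157677,  0.98700912]))
```

View pics/top0.png

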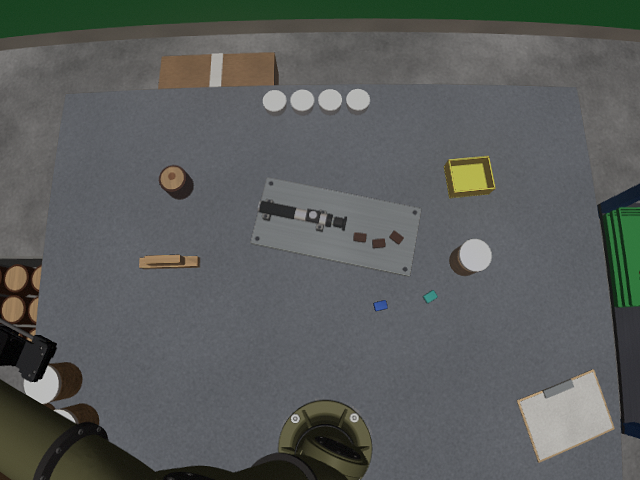

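View pics/scene0.png

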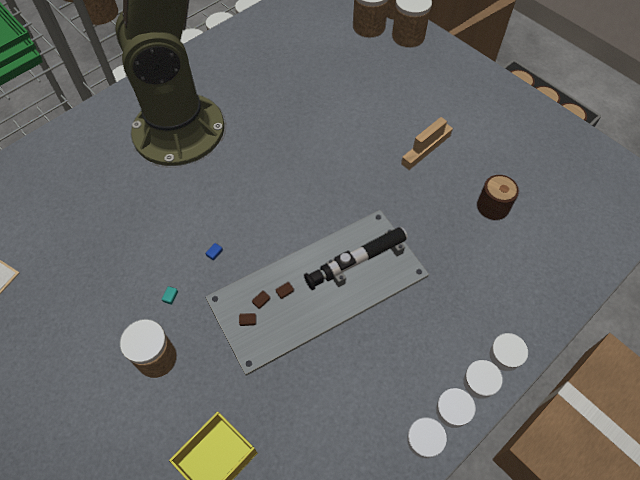

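Top view: the plate has its corners near (270,179), (420,210), (409,275) and (251,243). The chips are at (360,238), (379,243) and (397,237), and the scraper is at (169,262). The button is at (313,215), the grip is near (340,223), and the jar is at (473,256). Look-alikes are blue at (380,306) and turquoise at (430,297) for the chips. Nothing resembles the scraper except the cardboard box at (218,70). I choose the dark brown chips on the plate and the wooden block at (169,262).

```bash
python3 - <<'E'
from h import *
f=np.load("top.npz"); im,D=f["im"],f["D"]; cam=pose("top"); P=cloud(cam,D)
fs=np.load("scene.npz"); ims=fs["im"]; cs=pose("scene"); Ps=cloud(cs,fs["D"])
# plate by depth heights
for nm,PP,I in(("top",P,im),("scene",Ps,ims)):
    hsv=cv2.cvtColor(I,cv2.COLOR_RGB2HSV); X=PP
    roi=(X[...,0]>.4)&(X[...,0]<.85)&(X[...,1]>-.3)&(X[...,1]<.25)
    plate=(roi&(X[...,2]>.007)&(X[...,2]<.06)).astype(np.uint8)
    n,l,s,c=cv2.connectedComponentsWithStats(plate); k=1+s[1:,4].argmax()
    q=X[l==k]; r=cv2.minAreaRect(q[:,:2].astype(np.float32)); print(nm,"plate",s[k,4],r,np.median(q[:,2]))
    h,sa,v=cv2.split(hsv)
    # chips: brown dark
    m=((l==k)&(((h<20)|(h>170))&(sa>60)&(v<120))).astype(np.uint8)
    cn,_=cv2.findContours(m,cv2.RETR_EXTERNAL,cv2.CHAIN_APPROX_NONE)
    for c_ in cn:
        if cv2.contourArea(c_)>20:
            w=ray(cs if nm=="scene" else cam,c_,.026); rr=cv2.minAreaRect(w[:,:2].astype(np.float32)); print("chip",c_.mean(0).ravel(),rr)
    # scraper
    m=((X[...,0]>.3)&(X[...,0]<.75)&(X[...,1]>.2)&(X[...,1]<.5)&(h>5)&(h<25)&(sa>80)&(v>110)&(X[...,2]>.01)).astype(np.uint8)
    n,l,s,c=cv2.connectedComponentsWithStats(m)
    for k in range(1,n):
        if s[k,4]<100: continue
        q=X[l==k]; 
        for a,b in((.015,.035),(.06,.08)):
            z=q[(q[:,2]>a)&(q[:,2]<b)]
            if len(z)>20: print("scr?",c[k],a,cv2.minAreaRect(z[:,:2].astype(np.float32)),np.median(z[:,2]))
    # other things
    for a,b,nm2 in((.03,.2,"obj"),):
        m=((X[...,2]>a)&(X[...,2]<b)&(X[...,0]>.3)&(X[...,0]<.95)&(abs(X[...,1])<.5)).astype(np.uint8)
        n,l,s,c=cv2.connectedComponentsWithStats(m)
        for k in range(1,n):
            if s[k,4]>60: q=X[l==k]; print("obj",c[k].round(),q.min(0).round(3),q.max(0).round(3))
E
```

```text
top plate 10243 ((0.5389688611030579, -0.036906272172927856), (0.41147807240486145, 0.18141625821590424), 77.29839324951172) 0.012154580079765553
chip [378.5 243. ] ((0.487430214881897, -0.14127540588378906), (0.02803218550980091, 0.02034343220293522), 89.19397735595703)
chip [359.34285714 236.88571429] ((0.5033836364746094, -0.09417969733476639), (0.02759256213903427, 0.0203986968845129), 88.15087890625)
chip [396.13793103 237.27586207] ((0.5017485618591309, -0.1858847737312317), (0.029443981125950813, 0.02018137276172638), 51.23088073730469)
scr? [171.83160622 177.65284974] 0.06 ((0.6528177857398987, 0.37572145462036133), (0.05719320476055145, 0.05757172033190727), 50.99472427368164) 0.07099722278463594
scr? [166.81628788 260.52462121] 0.015 ((0.44612300395965576, 0.3874993324279785), (0.025828348472714424, 0.14860235154628754), 2.142615556716919) 0.027390340246797984
scr? [166.81628788 260.52462121] 0.06 ((0.4470357894897461, 0.3876461684703827), (0.01967775449156761, 0.08900900185108185), 1.8677797317504883) 0.07128706139552721
obj [330. 100.] [ 0.848 -0.056  0.03 ] [0.913 0.006 
[... 1363 characters left out ...]
532145132
scr? [501.5917603  187.43258427] 0.06 ((0.6506153345108032, 0.3775981366634369), (0.0596049539744854, 0.06025706231594086), 57.92237854003906) 0.07151815680352819
obj [429. 135.] [0.434 0.341 0.03 ] [0.459 0.461 0.077]
obj [499. 194.] [0.616 0.338 0.03 ] [0.688 0.414 0.078]
obj [356. 257.] [ 0.516 -0.059  0.03 ] [0.601 0.159 0.078]
obj [147. 346.] [ 0.403 -0.396  0.03 ] [ 0.481 -0.319  0.105]
obj [510. 350.] [0.847 0.094 0.03 ] [0.911 0.159 0.044]
obj [483. 377.] [0.846 0.019 0.031] [0.91  0.084 0.043]
obj [456. 407.] [ 0.847 -0.056  0.03 ] [0.911 0.009 0.041]
obj [212. 446.] [ 0.61  -0.442  0.03 ] [ 0.706 -0.325  0.054]
obj [427. 437.] [ 0.849 -0.131  0.03 ] [ 0.911 -0.066  0.041]
```

>>> step_arm(targets=[[2.0, -2.1, -0.4, 0, 0, -6.7, 1], [2.0, -2.1, -0.4, 0, 0, -6.7, 1], [2.0, -2.1, -0.4, 0, 0, -6.7, 1], [2.0, -2.1, -0.4, 0, 0, -6.7, 1], [2.0, -2.1, -0.4, 0, 0, -6.7, 1]], force=40)

```text
time: 0.52
position: [0.3477, 0.4949, 0.2019]
tool_rot: [1.479, 2.772, -0.001]
ft_force: [-0.3, 0.1, 0.0]
grip_width: 1.0
grip_force: 0.0
```

>>> step_arm(targets=[[2.0, -2.1, -0.4, 0, 0, -6.7, 1], [2.0, -2.1, -0.4, 0, 0, -6.7, 1], [2.0, -2.1, -0.4, 0, 0, -6.7, 1], [2.0, -2.1, -0.4, 0, 0, -6.7, 1], [2.0, -2.1, -0.4, 0, 0, -6.7, 1]])

```text
time: 0.93
position: [0.4476, 0.3899, 0.182]
tool_rot: [2.215, 2.228, -0.001]
ft_force: [0.4, 0.5, -0.5]
grip_width: 1.0
grip_force: 0.0
```

>>> step_arm(targets=[[0, 0, 0, 0, 0, 0, 1], [0, 0, 0, 0, 0, 0, 1], [0, 0, 0, 0, 0, 0, 1], [0, 0, 0, 0, 0, 0, 1], [0, 0, 0, 0, 0, 0, 1]])

```text
time: 1.35
position: [0.4458, 0.3926, 0.1825]
tool_rot: [-2.205, -2.237, 0.0]
ft_force: [-1.0, -0.3, -0.5]
grip_width: 1.0
grip_force: 0.0
```

```bash
python3 - <<'E'
from h import *
st=ctrl.get_state(); cam=pose("wrist",st); im,D=ctrl.get_image("wrist"); cv2.imwrite("pics/w1.png",im[:,:,::-1])
Rm=R.from_rotvec(st["tool_rot"]).as_matrix(); print(st["time"],st["position"],Rm.round(3).tolist(),st["joint_positions"])
X=cloud(cam,D); h,s,v=cv2.split(cv2.cvtColor(im,cv2.COLOR_RGB2HSV))
for a,b in((.02,.035),(.06,.08)):
    m=(X[...,2]>a)&(X[...,2]<b)&(h>5)&(h<25)&(s>80)&(np.hypot(X[...,0]-.447,X[...,1]-.388)<.1)
    if m.sum()>20: print(m.sum(),cv2.minAreaRect(X[m][:,:2].astype(np.float32)),np.median(X[m][:,2]))
E
```

```text
1.35 [0.44582217 0.39263262 0.18253243] [[-0.015, 1.0, -0.0], [1.0, 0.015, 0.0], [0.0, -0.0, -1.0]] [-0.94868032  0.22396317  0.21163589  1.6586699  -0.04946709  1.26423651
 -0.71247637]
1700 ((0.44757452607154846, 0.38852372765541077), (0.02566981315612793, 0.1493726372718811), 1.2104177474975586) 0.02618352129274759
2863 ((0.44743606448173523, 0.3884850740432739), (0.019885756075382233, 0.08948056399822235), 1.3636794090270996) 0.0701060842358932
```

View pics/w1.png

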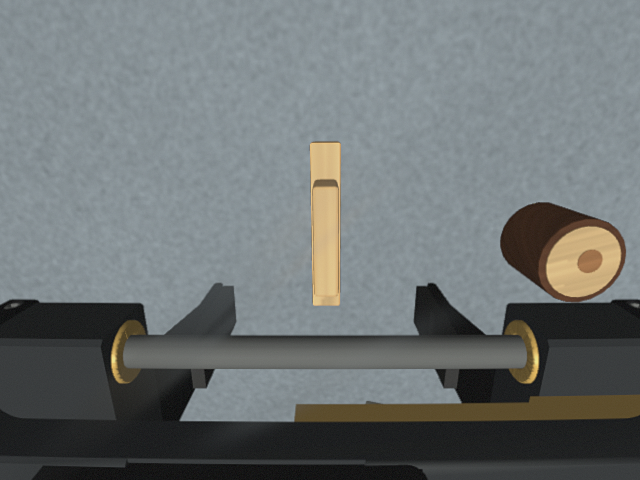

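The close view shows the scraper alone at (326,240), with its handle running vertically; the log at (570,255) is clear of it.

>>> step_arm(targets=[[0.1, -0.2, -3.5, 0, 0, 0.4, 1], [0.1, -0.2, -3.5, 0, 0, 0, 1], [0, 0, -3.5, 0, 0, 0, 1], [0, 0, -3.0, 0, 0, 0, 1], [0, 0, -1.4, 0, 0, 0, 1]])

```text
time: 1.82
position: [0.4461, 0.386, 0.0292]
tool_rot: [-2.198, -2.244, 0.01]
ft_force: [-0.4, -1.8, -0.7]
grip_width: 1.004
grip_force: 0.0
```

>>> step_arm(targets=[[0, 0, 0, 0, 0, 0, 1], [0, 0, 0, 0, 0, 0, 0], [0, 0, 0, 0, 0, 0, 0], [0, 0, 0, 0, 0, 0, 0], [0, 0, 0, 0, 0, 0, 0]])

```text
time: 2.23
position: [0.45, 0.3883, 0.0354]
tool_rot: [2.2, 2.242, 0.005]
ft_force: [0.1, 1.2, -0.0]
grip_width: 0.783
grip_force: 0.0
```

>>> step_arm(targets=[[0, 0, 0, 0, 0, 0, 0], [0, 0, 0, 0, 0, 0, 0], [0, 0, 0, 0, 0, 0, 0], [0, 0, 0, 0, 0, 0, 0], [0, 0, 0, 0, 0, 0, 0]])

```text
time: 2.65
position: [0.4491, 0.3872, 0.0337]
tool_rot: [2.201, 2.242, 0.0]
ft_force: [0.5, 0.5, 0.4]
grip_width: 0.402
grip_force: 0.0
```

>>> step_arm(targets=[[0, 0, 0, 0, 0, 0, 0], [0, 0, 0, 0, 0, 0, 0], [0, 0, 0, 0, 0, 0, 0], [0, 0, 0, 0, 0, 0, 0], [0, 0, 0, 0, 0, 0, 0]])

```text
time: 3.07
position: [0.4488, 0.3872, 0.0335]
tool_rot: [-2.201, -2.242, 0.001]
ft_force: [-0.0, -1.4, 0.3]
grip_width: 0.228
grip_force: 40.0
```

>>> step_arm(targets=[[0, 0, 1, 0, 0, 0, 0], [0, 0, 2, 0, 0, 0, 0], [0, 0, 2, 0, 0, 0, 0], [0, 0, 1, 0, 0, 0, 0], [0, 0, 0, 0, 0, 0, 0]])

```text
time: 3.48
position: [0.4508, 0.3886, 0.0968]
tool_rot: [2.201, 2.242, 0.009]
ft_force: [0.4, -0.4, -2.5]
grip_width: 0.228
grip_force: 40.0
```

```bash
python3 - <<'E'
from h import *
st=ctrl.get_state(); im,D=ctrl.get_image("top"); cam=pose("top"); X=cloud(cam,D)
print(st["position"],st["grip_width"],st["grip_force"],st["ft_force"])
h,s,v=cv2.split(cv2.cvtColor(im,cv2.COLOR_RGB2HSV))
m=(X[...,2]>.07)&(X[...,2]<.15)&(h>5)&(h<25)&(s>80)&(np.hypot(X[...,0]-.447,X[...,1]-.388)<.1)
q=X[m]; print(len(q), np.percentile(q[:,2],[5,50,95]) if len(q) else 0, cv2.minAreaRect(q[:,:2].astype(np.float32)) if len(q) else 0)
g=st["position"][:2]
o=np.array([.5404,-.0258]); ex=np.array([.976,-.219]); ey=np.array([.219,.976])
for x in(-.075,.107): print(x,o+x*ex-.122*ey)
E
```

```text
[0.45075369 0.38862524 0.09682657] 0.2283790975906675 39.998642122372985 [ 0.3836753  -0.38669252 -2.47479663]
403 [0.07769065 0.0929864  0.13618753] ((0.4507831633090973, 0.3484036326408386), (0.027473660185933113, 0.07410057634115219), 4.692630767822266)
-0.075 [ 0.440482 -0.128447]
0.107 [ 0.618114 -0.168305]
```

>>> step_arm(targets=[[0, -2.0, 0, 0, 0, -1, 0], [-0.1, -3.5, 0, 0, 0, -1, 0], [-0.1, -3.5, 0, 0, 0, -1, 0], [-0.1, -3.5, 0, 0, 0, -1, 0], [-0.1, -3.5, 0, 0, 0, -1, 0]])

```text
time: 3.95
position: [0.4438, 0.2251, 0.0921]
tool_rot: [-2.297, -2.143, 0.004]
ft_force: [0.6, 0.6, -0.7]
grip_width: 0.231
grip_force: 40.0
```

>>> step_arm(targets=[[-0.1, -3.5, 0, 0, 0, -1, 0], [-0.1, -3.5, 0, 0, 0, -1, 0], [-0.1, -3.5, 0, 0, 0, -1, 0], [-0.1, -3.5, 0, 0, 0, -1, 0], [-0.1, -3.5, 0, 0, 0, -1, 0]])

```text
time: 4.37
position: [0.4387, 0.0504, 0.0924]
tool_rot: [-2.388, -2.041, 0.003]
ft_force: [1.2, -0.5, -1.3]
grip_width: 0.229
grip_force: 40.0
```

>>> step_arm(targets=[[-0.1, -3.5, 0, 0, 0, -1, 0], [0, -3.5, 0, 0, 0, -1, 0], [0, -3.5, 0, 0, 0, -1, 0], [0, -3.5, 0, 0, 0, -1, 0], [0, -3.5, 0, 0, 0, 0, 0]])

```text
time: 4.78
position: [0.4378, -0.1242, 0.0926]
tool_rot: [-2.457, -1.956, 0.001]
ft_force: [1.2, 0.8, -1.5]
grip_width: 0.225
grip_force: 40.0
```

>>> step_arm(targets=[[0, 0, 0, 0, 0, 0, 0], [0, 0, 0, 0, 0, 0, 0], [0, 0, 0, 0, 0, 0, 0], [0, 0, 0, 0, 0, 0, 0], [0, 0, 0, 0, 0, 0, 0]])

```text
time: 5.2
position: [0.4389, -0.1213, 0.0932]
tool_rot: [-2.454, -1.96, 0.001]
ft_force: [-0.6, 0.4, -0.8]
grip_width: 0.227
grip_force: 40.0
```

```bash
python3 - <<'E'
from h import *
st=ctrl.get_state(); Rm=R.from_rotvec(st["tool_rot"]).as_matrix()
print(st["position"],Rm.round(3).tolist(),st["ft_force"],st["grip_force"],np.degrees(np.arctan2(Rm[1,1],Rm[0,1])))
im,D=ctrl.get_image("scene");cv2.imwrite("pics/s1.png",im[:,:,::-1])
E
```

```text
[ 0.43890173 -0.12126879  0.0931898 ] [[0.221, 0.975, -0.001], [0.975, -0.221, 0.0], [0.0, -0.001, -1.0]] [-0.59420745  0.44657429 -0.82876936] 39.99870118685067 -12.779362177028666
```

View pics/s1.png

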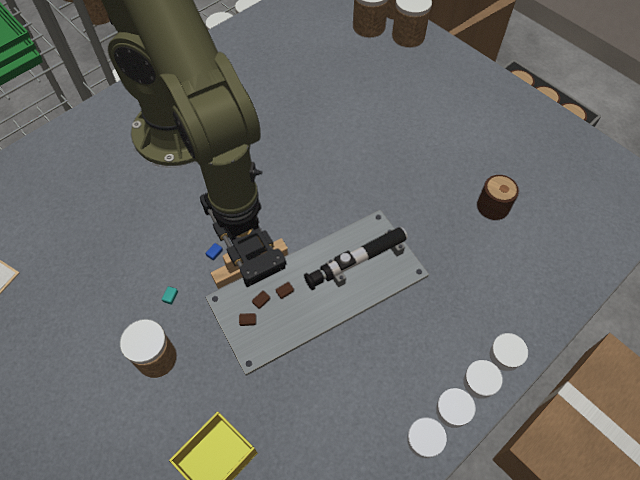

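The scraper is level beside the chips (260,299), still held, with the blue and turquoise look-alikes untouched.

>>> step_arm(targets=[[0.1, -0.7, -1, 0, 0, 0, 0], [0, 0, -1.5, 0, 0, 0, 0], [0, 0, -1.1, 0, 0, 0, 0], [0, 0, -0.6, 0, 0, 0, 0], [0, 0, 0, 0, 0, 0, 0]])

```text
time: 5.67
position: [0.4388, -0.129, 0.0501]
tool_rot: [-2.455, -1.957, 0.004]
ft_force: [0.5, 0.6, -1.0]
grip_width: 0.228
grip_force: 40.0
```

>>> step_arm(targets=[[0, 0, -0.3, 0, 0, 0, 0], [0, 0, 0, 0, 0, 0, 0], [0, 0, 0, 0, 0, 0, 0], [0, 0, 0, 0, 0, 0, 0], [0, 0, 0, 0, 0, 0, 0]])

```text
time: 6.08
position: [0.4404, -0.1297, 0.049]
tool_rot: [2.457, 1.957, 0.001]
ft_force: [-0.0, -0.3, -1.3]
grip_width: 0.228
grip_force: 40.0
```

>>> step_arm(targets=[[0.6, -0.1, -0.1, 0, 0, 0, 0], [1.1, -0.25, 0, 0, 0, 0, 0], [1.2, -0.27, 0, 0, 0, 0, 0], [1.2, -0.27, 0, 0, 0, 0, 0], [1.2, -0.27, 0, 0, 0, 0, 0]])

```text
time: 6.5
position: [0.4941, -0.1414, 0.0476]
tool_rot: [2.457, 1.957, 0.0]
ft_force: [0.4, -0.5, -0.3]
grip_width: 0.227
grip_force: 40.0
```

>>> step_arm(targets=[[1.2, -0.27, 0, 0, 0, 0, 0], [1.2, -0.27, 0, 0, 0, 0, 0], [1.2, -0.27, 0, 0, 0, 0, 0], [1.2, -0.27, 0, 0, 0, 0, 0], [1.2, -0.27, 0, 0, 0, 0, 0]])

```text
time: 6.92
position: [0.5541, -0.1548, 0.0473]
tool_rot: [2.457, 1.958, -0.0]
ft_force: [-0.5, -0.5, -0.8]
grip_width: 0.225
grip_force: 40.0
```

>>> step_arm(targets=[[1.2, -0.27, 0, 0, 0, 0, 0], [1.2, -0.27, 0, 0, 0, 0, 0], [1.2, -0.27, 0, 0, 0, 0, 0], [1.2, -0.27, 0, 0, 0, 0, 0], [1.2, -0.27, 0, 0, 0, 0, 0]])

```text
time: 7.33
position: [0.614, -0.1682, 0.0472]
tool_rot: [-2.457, -1.958, 0.0]
ft_force: [0.2, -0.3, -0.7]
grip_width: 0.228
grip_force: 40.0
```

>>> step_arm(targets=[[1.0, -0.22, 0, 0, 0, 0, 0], [0, 0, 0, 0, 0, 0, 0], [0, 0, 0, 0, 0, 0, 0], [0, 0, 0, 0, 0, 0, 0], [0, 0, 0, 0, 0, 0, 0]])

```text
time: 7.75
position: [0.6223, -0.1704, 0.0473]
tool_rot: [-2.457, -1.957, 0.001]
ft_force: [-0.8, -0.2, -1.1]
grip_width: 0.228
grip_force: 40.0
```

```bash
cat > chips.py <<'E'
from h import *
import sys
st=ctrl.get_state(); print(st["time"],st["position"])
o=np.array([.5404,-.0258]); ex=np.array([.976,-.219]); ey=np.array([.219,.976])
for n in("top","scene"):
    im,D=ctrl.get_image(n); cam=pose(n); X=cloud(cam,D); h,s,v=cv2.split(cv2.cvtColor(im,cv2.COLOR_RGB2HSV))
    m=((((h<20)|(h>170))&(s>60)&(v<120))&(X[...,2]<.045)&(X[...,2]>.003)&(X[...,0]>.4)&(X[...,0]<.8)&(X[...,1]>-.32)&(X[...,1]<.1)).astype(np.uint8)
    k,l,sv,c=cv2.connectedComponentsWithStats(m)
    for i in range(1,k):
        if sv[i,4]>20:
            q=X[l==i]; p=q.mean(0); r=p[:2]-o; print(n,sv[i,4],c[i].round(),p.round(3),"zmax",q[:,2].max().round(3),"stand",(r@ex).round(3),(r@ey).round(3))
    if len(sys.argv)>1 and n=="scene": cv2.imwrite("pics/"+sys.argv[1],im[:,:,::-1])
E
python3 chips.py s2.png
```

```text
7.75 [ 0.62228877 -0.17039995  0.04732351]
scene 65 [329. 349.] [ 0.651 -0.112  0.023] zmax 0.043 stand 0.127 -0.06
scene 28 [317. 358.] [ 0.647 -0.137  0.015] zmax 0.024 stand 0.128 -0.085
scene 29 [302. 367.] [ 0.641 -0.168  0.015] zmax 0.019 stand 0.129 -0.117
scene 296 [280. 379.] [ 0.633 -0.214  0.019] zmax 0.044 stand 0.131 -0.163
```

View pics/s2.png

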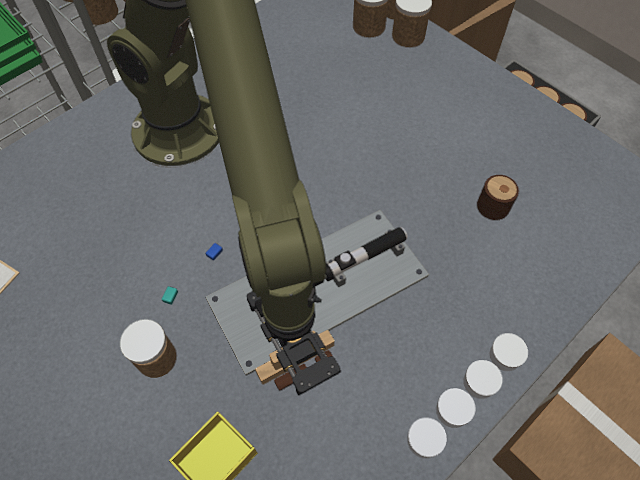

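Chips are at the +x side by the scraper (about (282,380) to (329,349)). I push slightly further, then lift and look.

>>> step_arm(targets=[[1.0, -0.2, 0, 0, 0, 0, 0], [1.0, -0.2, 0, 0, 0, 0, 0], [0, 0, 1, 0, 0, 0, 0], [0, 0, 2.5, 0, 0, 0, 0], [0, 0, 3.5, 0, 0, 0, 0]])

```text
time: 8.27
position: [0.6403, -0.1737, 0.1157]
tool_rot: [-2.454, -1.954, 0.007]
ft_force: [-0.3, 0.2, -1.2]
grip_width: 0.227
grip_force: 40.0
```

>>> step_arm(targets=[[0.6, 1.5, 3, 0, 0, 0, 0], [0.9, 3, 1, 0, 0, 0, 0], [1.0, 3.5, 0, 0, 0, 0, 0], [1.1, 3.5, 0, 0, 0, 0, 0], [1.1, 3.5, 0, 0, 0, 0, 0]])

```text
time: 8.68
position: [0.69, -0.0232, 0.1593]
tool_rot: [2.458, 1.956, 0.003]
ft_force: [0.9, 0.2, -1.5]
grip_width: 0.228
grip_force: 40.0
```

>>> step_arm(targets=[[1.1, 3.5, 0, 0, 0, 0, 0], [1.0, 3.0, 0, 0, 0, 0, 0], [0, 1, 0, 0, 0, 0, 0], [0, 0, 0, 0, 0, 0, 0], [0, 0, 0, 0, 0, 0, 0]])

```text
time: 9.1
position: [0.7105, 0.0502, 0.158]
tool_rot: [2.456, 1.958, -0.001]
ft_force: [-0.5, -1.7, -1.3]
grip_width: 0.227
grip_force: 40.0
```

```bash
python3 chips.py s3.png
```

```text
9.1 [0.71050155 0.05019717 0.15795857]
top 86 [372. 173.] [ 0.678 -0.134  0.013] zmax 0.02 stand 0.158 -0.076
top 180 [398. 178.] [ 0.662 -0.2    0.013] zmax 0.018 stand 0.157 -0.143
scene 199 [331. 369.] [ 0.679 -0.133  0.013] zmax 0.019 stand 0.158 -0.074
scene 419 [298. 387.] [ 0.664 -0.199  0.013] zmax 0.018 stand 0.158 -0.142
```

View pics/s3.png

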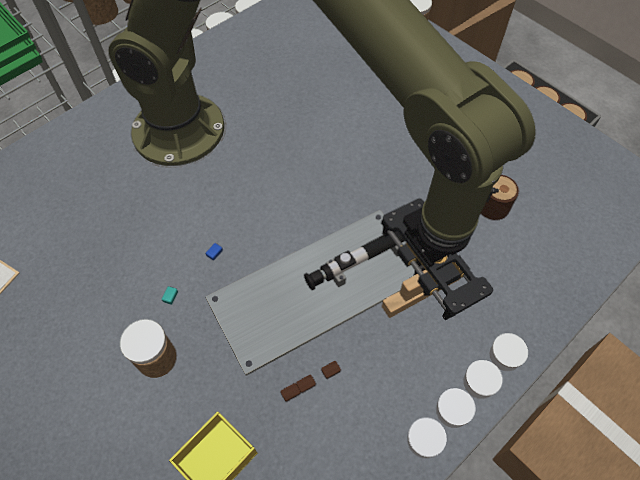

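All three chips lie flat on the bench at (331,369), (306,382) and (290,393), about 65 mm clear of the plate. Next I set the scraper down.

>>> step_arm(targets=[[0, 0, -3, 0, 0, 0, 0], [0, 0, -3.5, 0, 0, 0, 0], [0, 0, -3, 0, 0, 0, 0], [0, 0, -2, 0, 0, 0, 0], [0, 0, -0.5, 0, 0, 0, 0]])

```text
time: 9.62
position: [0.7075, 0.0471, 0.0336]
tool_rot: [-2.459, -1.951, 0.011]
ft_force: [-1.5, -0.7, 2.5]
grip_width: 0.226
grip_force: 40.0
```

>>> step_arm(targets=[[0, 0, -0.3, 0, 0, 0, 0], [0, 0, 0, 0, 0, 0, 0], [0, 0, 0, 0, 0, 0, 0], [0, 0, 0, 0, 0, 0, 0], [0, 0, 0, 0, 0, 0, 0]])

```text
time: 10.03
position: [0.7121, 0.0505, 0.0362]
tool_rot: [2.456, 1.956, 0.004]
ft_force: [-0.7, -0.9, -1.5]
grip_width: 0.229
grip_force: 40.0
```

>>> step_arm(targets=[[0, 0, -0.2, 0, 0, 0, 0], [0, 0, 0, 0, 0, 0, 0], [0, 0, 0, 0, 0, 0, 0.5], [0, 0, 0, 0, 0, 0, 0.5], [0, 0, 0, 0, 0, 0, 0.5]])

```text
time: 10.45
position: [0.7109, 0.0505, 0.0326]
tool_rot: [-2.457, -1.957, 0.0]
ft_force: [-1.0, -0.1, -0.8]
grip_width: 0.373
grip_force: 0.0
```

>>> step_arm(targets=[[0, 0, 0, 0, 0, 0, 0.5], [0, 0, 0, 0, 0, 0, 0.5], [0, 0, 1, 0, 0, 0, 0.5], [0, 0, 2.5, 0, 0, 0, 0.5], [0, 0, 3.5, 0, 0, 0, 0.4]])

```text
time: 10.87
position: [0.7086, 0.0505, 0.1005]
tool_rot: [-2.455, -1.955, 0.009]
ft_force: [0.2, 0.5, 0.1]
grip_width: 0.47
grip_force: 0.0
```

>>> step_arm(targets=[[-1, 0, 3, 0, 0, 0, 0], [-3, 0, 0, 0, 0, 0, 0], [-3.5, 0, 0, 0, 0, 0, 0], [-3.0, -0.7, 0, 0, 0, 0, 0], [-3.0, -1, 0, 0, 0, 0, 0]])

```text
time: 11.28
position: [0.5747, 0.0344, 0.1332]
tool_rot: [-2.455, -1.959, -0.002]
ft_force: [-0.0, -1.0, 0.2]
grip_width: 0.131
grip_force: 0.0
```

```bash
python3 - <<'E'
from h import *
st=ctrl.get_state(); print(st["position"],st["grip_width"]); cam=pose("wrist",st); im,D=ctrl.get_image("wrist"); X=cloud(cam,D)
cv2.imwrite("pics/w2.png",im[:,:,::-1])
t=np.load("top.npz"); s=np.load("scene.npz")
o=np.array([.5404,-.0258]); ex=np.array([.976,-.219]); ey=np.array([.219,.976])
for n,c,XX,I in(("w",cam,X,im),("top",0,cloud(pose("top"),t["D"]),t["im"]),("scene",0,cloud(pose("scene"),s["D"]),s["im"])):
    r=XX[...,:2]-o; a=r@ex; b=r@ey
    m=(abs(a)<.03)&(b>.02)&(b<.08)&(XX[...,2]>.069)&(XX[...,2]<.085)
    if m.sum(): print(n,"button",m.sum(),XX[m].mean(0),np.median(XX[m][:,2]),a[m].mean(),b[m].mean(),np.ptp(a[m]),np.ptp(b[m]))
    m=(abs(a)<.03)&(b>.09)&(b<.18)&(XX[...,2]>.05)
    if m.sum(): print(n,"tube x",a[m].mean(),XX[m][:,2].max())
    m=(abs(a)<.03)&(b<.005)&(b>-.06)&(XX[...,2]>.05)
    if m.sum(): print(n,"grip",m.sum(),a[m].mean(),b[m].min(),b[m].max(),XX[m][:,2].max())
im,D=ctrl.get_image("scene"); cs=pose("scene"); X=cloud(cs,D); h,sa,v=cv2.split(cv2.cvtColor(im,cv2.COLOR_RGB2HSV))
m=(h>5)&(h<25)&(sa>80)&(v>110)&(np.hypot(X[...,0]-.71,X[...,1]-.05)<.1)&(X[...,2]>.01)
q=X[m]; r=q[:,:2]-o; print("scr",len(q),q[:,2].max(),(r@ex).min(),(r@ex).max(),(r@ey).min(),(r@ey).max())
E
```

```text
[0.57470357 0.03444461 0.13323586] 0.13087305246194272
w button 448 [0.55125359 0.02489546 0.07112186] 0.0711780423260198 -0.0005091965497143459 0.051855702001794055 0.019172975289343232 0.0190469690543089
w tube x 0.0008122216253381876 0.29387718044529054
w grip 115 0.013313794069128297 -0.033174235345377626 0.004689591187223812 0.06254310100497129
top button 56 [0.55156821 0.02121266 0.07237955] 0.07215849212973313 0.0006043960355984628 0.04833019548873195 0.0227362508859354 0.026889462309097854
top tube x -0.0011438357500184798 0.06772727882321217
top grip 157 -0.0004954671979623765 -0.033022744462612746 0.004835858773535628 0.06772416316559648
scene button 84 [0.55128915 0.02317133 0.07302981] 0.07333291477411003 -9.691547124949333e-05 0.050180745011493263 0.018482024126352227 0.025931127953560992
scene tube x 0.0021919067587133642 0.06788788524339617
scene grip 258 0.0010820895290850714 -0.03207047629887837 0.0049615241484073655 0.06804322813601915
scr 922 0.07689919187462846 0.13616504107654476 0.1623013649088367 0.03946005153053581 0.18853310266505346
```

View pics/w2.png

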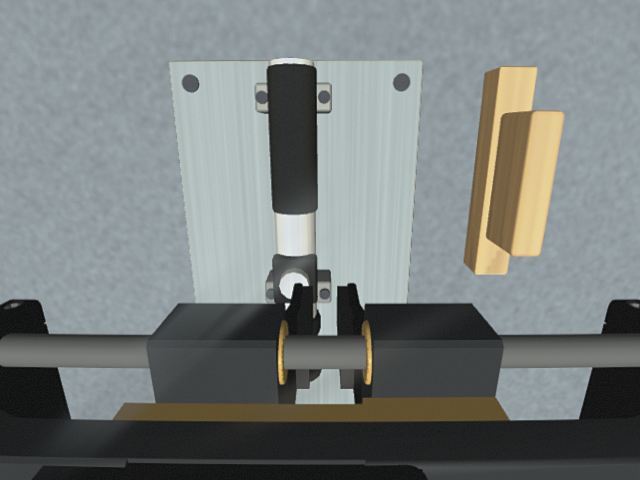

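The scraper stands on the bench clear of the plate at (510,180), and the button is at (293,285). Next I close the fingers over the button and press.

>>> step_arm(targets=[[-1.2, -0.5, 0, 0, 0, 0, 0], [-1.1, -0.6, 0, 0, 0, 0, 0], [0, 0, -1.5, 0, 0, 0, 0], [0, 0, -1.5, 0, 0, 0, 0], [0, 0, -1.0, 0, 0, 0, 0]])

```text
time: 11.8
position: [0.5533, 0.0224, 0.0925]
tool_rot: [2.458, 1.957, 0.001]
ft_force: [-0.5, 0.2, 0.5]
grip_width: 0.005
grip_force: 0.0
```

>>> step_arm(targets=[[0, 0, 0, 0, 0, 0, 0], [0, 0, 0, 0, 0, 0, 0], [0, 0, 0, 0, 0, 0, 0], [0, 0, 0, 0, 0, 0, 0], [0, 0, 0, 0, 0, 0, 0]])

```text
time: 12.22
position: [0.5537, 0.0225, 0.0934]
tool_rot: [2.457, 1.957, 0.002]
ft_force: [0.5, -0.0, 1.0]
grip_width: 0.007
grip_force: 0.0
```

>>> step_arm(targets=[[-0.2, 0.1, -0.8, 0, 0, 0, 0], [0, 0, -0.8, 0, 0, 0, 0], [0, 0, -0.4, 0, 0, 0, 0], [0, 0, -0.3, 0, 0, 0, 0], [0, 0, -0.2, 0, 0, 0, 0]])

```text
time: 12.63
position: [0.5504, 0.0237, 0.0672]
tool_rot: [-2.456, -1.957, 0.002]
ft_force: [-4.7, 0.4, 13.6]
grip_width: 0.007
grip_force: 7.4
```

>>> step_arm(targets=[[0, 0, -0.15, 0, 0, 0, 0], [0, 0, 0, 0, 0, 0, 0], [0, 0, 0, 0, 0, 0, 0], [0, 0, 0, 0, 0, 0, 0], [0, 0, 0, 0, 0, 0, 0]])

```text
time: 13.05
position: [0.5504, 0.0237, 0.0672]
tool_rot: [-2.456, -1.956, 0.001]
ft_force: [-6.2, 0.1, 12.1]
grip_width: 0.006
grip_force: 6.1
```

```bash
cat > grip.py <<'E'
from h import *
st=ctrl.get_state(); print(st["time"],st["position"],st["ft_force"])
o=np.array([.5404,-.0258]); ex=np.array([.976,-.219]); ey=np.array([.219,.976])
for n in("top","scene"):
    im,D=ctrl.get_image(n); X=cloud(pose(n),D); r=X[...,:2]-o; a=r@ex; b=r@ey
    m=(abs(a)<.022)&(b<.0)&(b>-.2)&(X[...,2]>.04)&(X[...,2]<.072)&(im.max(2)<90)
    if m.sum()>5: print(n,m.sum(),"x",a[m].mean(),"y",np.percentile(b[m],[1,99]),X[m][:,2].max())
E
python3 grip.py
```

```text
13.05 [0.5504486  0.02374079 0.06724095] [-6.18429154  0.10724606 12.12381805]
top 134 x -0.0020542475198428336 y [-0.059551   -0.02929063] 0.06789439928271568
scene 265 x 0.0026922488884965575 y [-0.05865313 -0.00592849] 0.06753359124234481
```

>>> step_arm(targets=[[0, 0, 1.5, 0, 0, 0, 0.7], [0, 0, 3.5, 0, 0, 0, 0.7], [-0.6, -3, 0.5, 0, 0, 0, 0.7], [-0.7, -3, 0, 0, 0, 0, 0.7], [-0.6, -3, 0, 0, 0, 0, 0.7]])

```text
time: 13.57
position: [0.5324, -0.0673, 0.1218]
tool_rot: [2.455, 1.959, 0.002]
ft_force: [0.5, 0.1, -0.3]
grip_width: 0.301
grip_force: 0.0
```

>>> step_arm(targets=[[0, 0, 0, 0, 0, 0, 0.7], [0, 0, 0, 0, 0, 0, 0.7], [0, 0, 0, 0, 0, 0, 0.7], [0, 0, 0, 0, 0, 0, 0.7], [0, 0, 0, 0, 0, 0, 0.7]])

```text
time: 13.98
position: [0.5323, -0.0651, 0.1208]
tool_rot: [-2.455, -1.96, 0.0]
ft_force: [0.2, 0.1, -0.4]
grip_width: 0.661
grip_force: 0.0
```

```bash
cat >> grip.py <<'E'
p=st["position"][:2]-o; print("tcp stand",p@ex,p@ey,st["position"][2],st["grip_width"],st["grip_force"])
cam=pose("wrist",ctrl.get_state()); im,D=ctrl.get_image("wrist"); cv2.imwrite("pics/w3.png",im[:,:,::-1])
E
python3 grip.py
```

```text
13.9833 [ 0.53225361 -0.06511873  0.12081274] [ 0.18249719  0.05807429 -0.36893984]
scene 154 x 0.003549381111500243 y [-0.06024929 -0.04113191] 0.0683381945428212
tcp stand 0.0006599224506022051 -0.040159137945711736 0.12081273780515749 0.6609083653306037 0.0
```

View pics/w3.png

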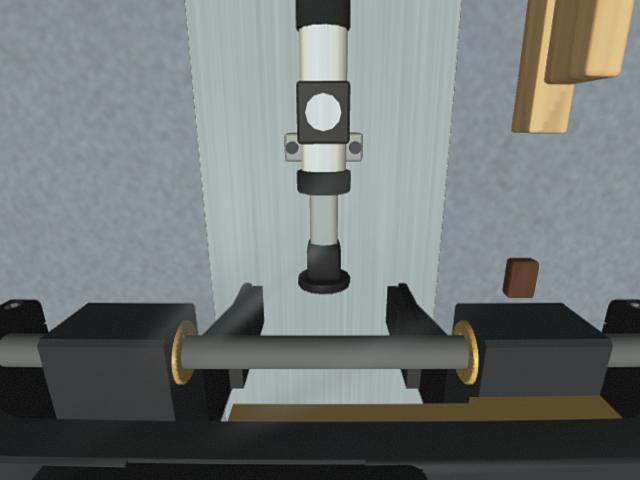

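The rod is out, with the grip at (323,262) centred between the open fingers; I descend and pinch it.

>>> step_arm(targets=[[0, -0.1, -2.5, 0, 0, 0, 0.7], [0, 0, -3, 0, 0, 0, 0.7], [0, 0, -2, 0, 0, 0, 0.7], [0, 0, -1.2, 0, 0, 0, 0.7], [0, 0, -0.4, 0, 0, 0, 0.7]])

```text
time: 14.55
position: [0.5306, -0.0672, 0.0281]
tool_rot: [-2.456, -1.957, 0.005]
ft_force: [-0.4, 0.2, -0.2]
grip_width: 0.702
grip_force: 0.0
```

>>> step_arm(targets=[[0, 0, 0, 0, 0, 0, 0.7], [0, 0, 0, 0, 0, 0, 0], [0, 0, 0, 0, 0, 0, 0], [0, 0, 0, 0, 0, 0, 0], [0, 0, 0, 0, 0, 0, 0]])

```text
time: 14.97
position: [0.5328, -0.0675, 0.0311]
tool_rot: [2.457, 1.957, 0.003]
ft_force: [-0.2, -0.2, -0.2]
grip_width: 0.479
grip_force: 0.0
```

>>> step_arm(targets=[[0, 0, 0, 0, 0, 0, 0], [0, 0, 0, 0, 0, 0, 0], [0, 0, 0, 0, 0, 0, 0], [0, 0, 0, 0, 0, 0, 0], [0, 0, 0, 0, 0, 0, 0]])

```text
time: 15.38
position: [0.5312, -0.0673, 0.0301]
tool_rot: [-2.456, -1.956, 0.002]
ft_force: [-3.9, 1.8, 4.9]
grip_width: 0.25
grip_force: 40.0
```

>>> step_arm(targets=[[-0.22, -1.0, 0, 0, 0, 0, 0], [-0.33, -1.5, 0, 0, 0, 0, 0], [-0.44, -2.0, 0, 0, 0, 0, 0], [-0.44, -2.0, 0, 0, 0, 0, 0], [-0.22, -1.0, 0, 0, 0, 0, 0]])

```text
time: 15.8
position: [0.5144, -0.1422, 0.0301]
tool_rot: [-2.455, -1.954, -0.001]
ft_force: [-3.8, 6.9, 6.4]
grip_width: 0.249
grip_force: 40.0
```

>>> step_arm(targets=[[-0.09, -0.4, 0, 0, 0, 0, 0], [-0.04, -0.2, 0, 0, 0, 0, 0], [0, 0, 0, 0, 0, 0, 0], [0, 0, 0, 0, 0, 0, 0], [0, 0, 0, 0, 0, 0, 0]])

```text
time: 16.22
position: [0.5135, -0.1463, 0.0302]
tool_rot: [-2.453, -1.956, -0.001]
ft_force: [-4.4, 5.8, 7.9]
grip_width: 0.251
grip_force: 40.0
```

```bash
python3 grip.py
```

```text
16.2167 [ 0.51345921 -0.14632736  0.03015935] [-4.43028841  5.8284082   7.94543756]
scene 53 x 0.00961282490904526 y [-0.12642126 -0.00397529] 0.053695836356548066
tcp stand 0.00010127948059968778 -0.12353474163480406 0.03015935411213935 0.2508313601914947 40.001632925122976
```

>>> step_arm(targets=[[-0.04, -0.2, 0, 0, 0, 0, 0], [0, 0, 0, 0, 0, 0, 0], [0, 0, 0, 0, 0, 0, 0], [0, 0, 0, 0, 0, 0, 0], [0, 0, 0, 0, 0, 0, 0]])

```text
time: 16.78
position: [0.5131, -0.1481, 0.0302]
tool_rot: [-2.453, -1.956, -0.001]
ft_force: [-4.9, 5.1, 6.9]
grip_width: 0.247
grip_force: 40.0
```

>>> step_arm(targets=[[-0.04, -0.2, 0, 0, 0, 0, 0], [0, 0, 0, 0, 0, 0, 0], [0, 0, 0, 0, 0, 0, 0], [0, 0, 0, 0, 0, 0, 0], [0, 0, 0, 0, 0, 0, 0]])

```text
time: 17.2
position: [0.513, -0.1483, 0.0301]
tool_rot: [-2.451, -1.956, -0.003]
ft_force: [-4.4, 9.6, 8.5]
grip_width: 0.25
grip_force: 40.0
```

>>> step_arm(targets=[[0, 0, 0, 0, 0, 0, 0], [0, 0, 0, 0, 0, 0, 0], [0, 0, 0, 0, 0, 0, 0], [0, 0, 0, 0, 0, 0, 0], [0, 0, 0, 0, 0, 0, 0]])

```text
time: 17.62
position: [0.513, -0.1483, 0.0301]
tool_rot: [-2.451, -1.956, -0.003]
ft_force: [-5.3, 8.8, 8.1]
grip_width: 0.243
grip_force: 40.0
```

```bash
python3 chips.py s4.png; python3 -c "
from h import *
s=ctrl.get_state();print(s['position'],s['ft_force'],s['grip_force'],s['grip_width'])"
```

```text
17.6167 [ 0.51300419 -0.14829082  0.03012815]
top 47 [301. 161.] [0.701 0.051 0.041] zmax 0.045 stand 0.14 0.11
top 112 [305. 166.] [0.696 0.042 0.019] zmax 0.029 stand 0.137 0.1
top 89 [372. 173.] [ 0.678 -0.134  0.012] zmax 0.018 stand 0.158 -0.076
scene 103 [412. 318.] [0.716 0.04  0.039] zmax 0.045 stand 0.157 0.103
scene 228 [406. 327.] [0.716 0.028 0.016] zmax 0.029 stand 0.16 0.091
scene 197 [331. 369.] [ 0.679 -0.133  0.013] zmax 0.018 stand 0.159 -0.074
scene 419 [298. 388.] [ 0.664 -0.199  0.013] zmax 0.018 stand 0.159 -0.142
[ 0.5129768  -0.14829495  0.03012906] [-4.62223634  9.0476824   8.24631547] 40.001735435798764 0.24797536494997874
```

View pics/s4.png

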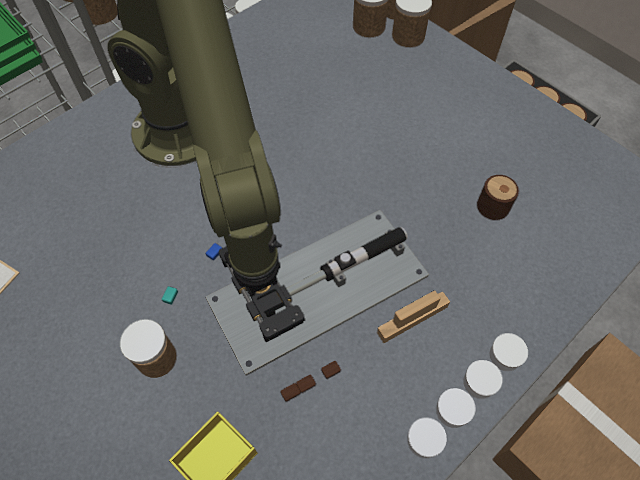

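The rod is fully out, from (330,270) to the gripper at (275,305). The chips are at (306,382) on the bench, the scraper is at (415,316) clear of the plate, and the bystanders are untouched.

```bash
python3 -c "
from bench import ctrl
print(ctrl.close_job())"
```

```text
the job is handed in; nothing more can be done
None
```

The job is handed in, with no verdict returned: the three chips are on the bench about 65 mm clear of the plate, the scraper stands on the bench clear of the plate, and the rod is held at its second stop with a 40 N grip.

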